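Rub down the inlay strip of a board with a sprung burnisher

TASK

Take the burnisher by its handle from its cradle and, holding it upright, rub down the dark inlay strip on the board in one slow, unbroken pass (about 4 cm/s) from the end by the round dog, round the bend, to the end by the square stop. Press lightly so that the sprung nose stays part way in, and keep the nose on the strip all the way, neither lifting off nor straying onto the bare board. Then lift it off and set it gently back in the cradle as it was, leaving the jar, the board blanks and the knife alone.

Things in the scene. Friction and masses are not known exactly. Their poses are not given: they have to be found in the camera images.
- burnisher: Loose hand tool, 0.24 kg: level dark wooden handle bar 150 x 24 x 30 mm (x, y, z); a steel barrel 22 mm thick goes down from its middle to 60 mm below the bar's centre, the sprung nose below that. Origin: centre of the bar; x along the bar, z up. It starts in the cradle, bar along the cradle's x. Grip it across the middle of the bar.
- nose_tip (a point): Centre of the underside of the burnisher's sprung nose (a dark steel foot, 18 mm wide, 12 mm across at the bottom), straight below the handle: 85 mm below the handle's centre when the nose is out, up to 12 mm less when pressed in.
- nose (a joint): How far the sprung nose is pressed up into the barrel: 0 m fully out, 0.012 m fully in. It starts to move at about 1.2 N and is fully in at about 4.8 N.
- cradle: Fixed plywood cradle, left or right of the board: base 160 x 120 x 12 mm (x, y, z), two uprights 14 mm thick at x = +-50 mm. Each has a saddle 90 mm above the table between cheeks 40 mm apart (in y) that rise to 106 mm. The bar lies across both saddles along x, its centre 105 mm above the table. Origin: centre of the underside, on the table; z up.
- board: Fixed light wooden board 170 x 240 x 24 mm, flat on the table. A dark inlay strip 18 mm wide, flush in its top, runs from the +y edge (a round steel dog, 34 mm wide and high, stands there) to the -y edge (square steel stop, 34 mm). Origin: centre of the underside. Strip centreline in its frame: (-35, 105), (20, 15), (20, -105) mm, and straight on to the edges.
- seam_start (a point): On the strip's centreline at the board's top, 15 mm in from the +y edge (round dog), where the pass begins. x points along the strip to the bend, y across it, z up.
- seam_bend (a point): The strip's bend, at the board's top, 105 mm from seam_start. x points along the strip to seam_end, y across it, z up.
- seam_end (a point): On the strip's centreline at the board's top, 120 mm past the bend, 15 mm in from the -y edge (square stop), where the pass finishes. x points on along the strip.
- glue_jar: Bystander: jar 72 mm across, 100 mm tall, standing beyond the board and cradle. Origin: centre of its underside.
- blanks: Bystander: stack of three board blanks stuck together, 120 x 90 mm, 54 mm high. Origin: centre of its underside.
- knife: Bystander: a filling knife 200 mm long lying on the table. Origin: under its middle.
There are look-alikes about, which are no part of the job. Leave any blue look-alike of the burnisher alone. What is shaped like the cradle but pink is not meant.

How it is judged:
By the outcome, as a careful person would: the job done as asked, in the order asked, and still so for the second after the job is handed in, with the robot touching nothing.
It also fails if it takes over 64 s, if anything falls off the work surface, if the arm or the gripper's body presses on something with over 40 N, if the wrist force passes 120 N, or if a joint passes its speed limit or range.

ROBOT

A 7-joint arm with a two-finger parallel gripper is mounted at the origin on the work surface. World frame = base frame: x ahead of the robot, y to its left, z up, the work surface at z = 0. Lengths are in m, angles in rad, forces in N, time in s.
With the tool pointing down it reaches from about 0.425 to 0.825 m from the base axis. Payload 3.6 kg.
Tool frame: the origin (TCP) lies where the fingers leave the gripper's body, on its centre line; the fingertips stand 73 mm ahead of it and the grasp point (between the pads) lies 54 mm ahead of it; z points along the fingers, y is the line along which they close (so a half turn about z gives the same grasp; the last joint's range is limited). The gripper opens to 85 mm and grips with 20 to 120 N. Pads are 22 mm wide; open, the fingers measure 114 mm over their backs; the gripper's body (76 mm by 85 mm) begins 54 mm behind the grasp point. The pads swing forward as they close: fully open they stand 13 mm farther back than shut.
Start: joints at [1.302, 0.615, -0.013, 1.423, 0.008, 1.103, -0.04], TCP at [0.156, -0.631, 0.304] pointing down, gripper open.
Joint ranges: [-3.12, 3.12], [-0.3, 2.06], [-1.34, 1.32], [0.26, 2.42], [-1.36, 4.5], [0.01, 1.98], [-2.84, 2.84]. Speed limits (rad/s): [2.79, 2.79, 3.14, 3.14, 3.14, 3.14, 3.14].

INTERFACE

Orientations are given as a unit quaternion [x, y, z, w].
In Python, from station import arm, snapshot, camera_info, ticket gives the robot as it stands. Calls block until the motion is done:
- arm.movep(position, orientation): joint-space move of the TCP to a pose.
- arm.line_to(position, velocity=0.15, ori=None): straight line of the TCP; ori=None keeps the orientation; velocity is the mean speed in m/s.
- arm.move_j(angles): joint-space move.
- arm.move_gripper(opening, effort=None): opening from 0.0 (shut) to 1.0 (fully open); effort is the grip in N (None keeps the last); returns when the fingers have stopped.
- arm.pause(seconds).
- arm.ik(position, orientation): joint angles nearest the present ones, or None.
- snapshot(name): name is "scene" or "top" or "wrist"; returns the picture (384x512x3 uint8, blue, green, red); there is no depth.
- camera_info(name): a dict with "fx", "fy", "cx", "cy" (pixels), "dist_coeffs" ([k1, k2, p1, p2, k3] as OpenCV has them; the pictures are not rectified), "R" (3x3) and "t" (3): a world point X has camera coordinates R X + t; the wrist camera has in their place "T_tool_cam" (4x4, takes a point from camera to tool coordinates, whose origin is the TCP and whose axes are the flange's). Camera axes: x right, y down, z forward; pixel columns grow to the right and rows downward; lengths in m; the calibration is good to about 2 mm. A picture is of the moment at which its call begins: read the wrist's pose just before it. camera_info takes no time and is no camera call.
A pose or a line that the arm cannot do raises arm.MotionError and nothing moves.
- ticket.finish_job(): hands the job in; it is judged then, once.
Readings, each from a call of its own:
- arm.read_time(): time.
- arm.read_joint_positions(): joint angles.
- arm.read_dq(): joint speeds.
- arm.read_effort(): joint torques, N m.
- arm.read_tool_pos(): TCP position.
- arm.read_eef_rot(): TCP orientation.
- arm.read_ft_force(): force on the tool from outside, world axes, zero at the start.
- arm.read_wrist_torque(): the same for the moment, N m.
- arm.read_opening(): opening from 0.0 (shut) to 1.0 (fully open).
- arm.read_finger_force(): force on a finger pad.
Only numpy, scipy, OpenCV 4.12 (cv2) and the standard library are available. Lean on these libraries where they do the work, as an engineer would, in place of code of your own. Each camera call takes 0.05 s, during which the arm holds its last target. There are 200 camera calls.

## Working session

There is one attempt and no reset: what is moved stays moved. The work goes in short steps, each a Python script; the robot and the scene stay as the last script left them, time stands still between calls to the robot, and variables do not carry over. Pictures are saved under pics/ and viewed, at most 10 in all, crops included, and the job is handed in when it is done.

```bash
mkdir -p pics; python3 - <<'E'
from station import arm,snapshot,camera_info
import cv2,numpy as np
for n in("scene","top"):
    im=snapshot(n); cv2.imwrite(f"pics/{n}0.png",im); c=camera_info(n); print(n,{k:np.round(v,4).tolist() for k,v in c.items()})
print(camera_info("wrist"),arm.read_time(),arm.read_eef_rot(),arm.read_ft_force())
E
```

```text
scene {'fx': 443.1773, 'fy': 443.1773, 'cx': 250.2316, 'cy': 191.2428, 'dist_coeffs': [0.0264, 0.0, 0.0, 0.0, 0.0], 'R': [[0.8345, 0.5509, 0.0091], [0.3908, -0.5801, -0.7147], [-0.3885, 0.5999, -0.6994]], 't': [-0.4533, -0.1305, 1.9478]}
top {'fx': 404.4301, 'fy': 404.4301, 'cx': 255.9296, 'cy': 193.7953, 'dist_coeffs': [-0.0097, 0.0, 0.0, 0.0, 0.0], 'R': [[0.0289, -0.9996, -0.0034], [-0.9962, -0.0285, -0.0827], [0.0825, 0.0057, -0.9966]], 't': [-0.0093, 0.5415, 1.2867]}
{'fx': 272.3206995687385, 'fy': 272.3206995687385, 'cx': 252.77336850592786, 'cy': 187.6398163226993, 'dist_coeffs': array([-0.04471965,  0.        ,  0.        ,  0.        ,  0.        ]), 'T_tool_cam': array([[-4.56106230e-05, -9.58991284e-01, -2.83435557e-01,
         7.17992056e-02],
       [ 9.99999991e-01, -8.01547597e-05,  1.10279366e-04,
         7.22867684e-04],
       [-1.28475660e-04, -2.83435549e-01,  9.58991279e-01,
        -6.97968723e-02],
       [ 0.00000000e+00,  0.00000000e+00,  0.00000000e+00,
         1.00000000e+00]])} 0.1 [ 9.92636205e-01  1.21128096e-01 -1.49326108e-04 -1.15209840e-03] [-0.05880648  0.22187686  0.14316323]
```

View pics/top0.png

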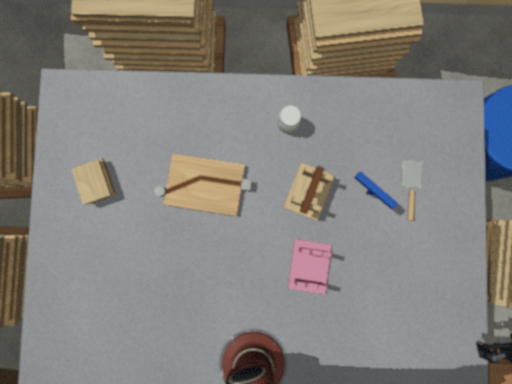

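View pics/scene0.png

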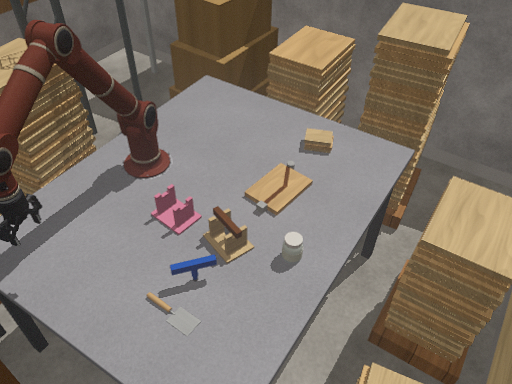

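The top view shows the brown burnisher in the plywood cradle at about (313,189). The look-alikes are the blue tool at (377,190) and the pink cradle at (311,267). The board is at (205,185), with the round dog at (160,191) and the square stop at (247,185). By the description I choose the tool at (313,189), and I'll check it in a close crop.

```bash
python3 - <<'E'
import cv2
im=cv2.imread("pics/top0.png")
c=im[148:226,148:348]; cv2.imwrite("pics/crop1.png",cv2.resize(c,None,fx=4,fy=4,interpolation=cv2.INTER_CUBIC))
E
```

```text
(no output)
```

View pics/crop1.png

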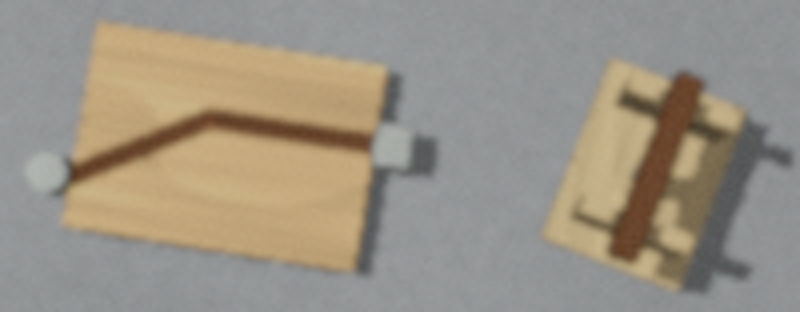

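```bash
cat > h.py <<'E'
import numpy as np,cv2
from scipy.spatial.transform import Rotation as Rn
from station import arm,snapshot,camera_info
def unproj(uv,z,c,R,t):
    K=np.array([[c["fx"],0,c["cx"]],[0,c["fy"],c["cy"]],[0,0,1]])
    n=cv2.undistortPoints(np.array(uv,float).reshape(-1,1,2),K,np.array(c["dist_coeffs"]))[:,0]
    d=np.c_[n,np.ones(len(n))]@R; o=-R.T@t   # world rays
    return o+d*((z-o[2])/d[:,2])[:,None]
def fixed(name,uv,z):
    c=camera_info(name); return unproj(uv,z,c,np.array(c["R"]),np.array(c["t"]))
def wrist(uv,z,pos,q):
    c=camera_info("wrist"); T=np.eye(4); T[:3,:3]=Rn.from_quat(q).as_matrix(); T[:3,3]=pos
    W=T@np.array(c["T_tool_cam"]); R=W[:3,:3].T; return unproj(uv,z,c,R,-R@W[:3,3])
def fit(model,pts):  # 2D rigid
    m,p=np.array(model)[:,:2],np.array(pts)[:,:2]; mc,pc=m.mean(0),p.mean(0); A,B=m-mc,p-pc
    a=np.arctan2((A[:,0]*B[:,1]-A[:,1]*B[:,0]).sum(),(A*B).sum())
    Q=np.array([[np.cos(a),-np.sin(a)],[np.sin(a),np.cos(a)]]); t=pc-Q@mc
    return a,t,Q,np.linalg.norm(m@Q.T+t-p,axis=1)
def down(yaw): # tool z down; tool x at heading yaw
    return (Rn.from_euler('z',yaw)*Rn.from_euler('x',np.pi)).as_quat()
E
python3 - <<'E'
from h import *
f=lambda L:[(148+(x+.5)/4-.5,148+(y+.5)/4-.5) for x,y in L]
b=fixed("top",f([(98,22),(388,66),(357,272),(64,227)]),.024)
a,t,Q,r=fit([(.085,.12),(.085,-.12),(-.085,-.12),(-.085,.12)],b); print("board",a,t,r)
s=fixed("top",f([(72,176),(210,118),(372,142)]),.024); print("strip meas",s[:,:2],"model",np.array([(-.044,.12),(.02,.015),(.02,-.12)])@Q.T+t)
h=fixed("top",f([(688,75),(625,258)]),.12); d=h[0]-h[1]; print("bar",h.mean(0),np.linalg.norm(d),np.arctan2(d[1],d[0]))
q=arm.read_eef_rot(); print(Rn.from_quat(q).as_matrix().round(3))
for p,y in ((h.mean(0)[:2],np.arctan2(d[1],d[0])),(t,a)):
  for k in(-np.pi/2,0,np.pi/2,np.pi): print(p,y+k,arm.ik([*p,.25],down(y+k)))
E
```

```text
board -0.12129078698995321 [0.56796297 0.17453404] [0.00017521 0.00090549 0.00022457 0.0008502 ]
strip meas [[0.54013877 0.29876946]
 [0.59054787 0.18889046]
 [0.57471131 0.05682085]] model [[0.53880546 0.29897615]
 [0.58963094 0.18700397]
 [0.5732968  0.05299577]]
bar [ 0.55226788 -0.16123175  0.12      ] 0.14607288902005755 -0.31155071093340336
[[ 0.971  0.24  -0.001]
 [ 0.24  -0.971  0.002]
 [-0.    -0.002 -1.   ]]
[ 0.55226788 -0.16123175] -1.8823470377282998 [ 0.87618607  0.81929434 -1.15015609  1.69513935  0.80567067  1.18020584
  2.337986  ]
[ 0.55226788 -0.16123175] -0.31155071093340336 [ 0.22509133  0.55562237  0.03273634  1.71578534 -0.02257912  0.8705507
 -1.61488951]
[ 0.55226788 -0.16123175] 1.2592456158614933 [ 0.47555009  0.57878556 -0.36231721  1.70741082  0.24988574  0.90111331
 -0.30038392]
[ 0.55226788 -0.16123175] 2.83004194265639 [ 0.67452757  0.64566758 -0.70257658  1.70103777  0.48812165  0.97753277
  1.05059077]
[0.56796297 0.17453404] -1.6920871137848499 [ 0.27643816  0.84590209 -1.15039629  1.64095045  0.81816445  1.21190442
  1.96035587]
[0.56796297 0.17453404] -0.12129078698995321 [-0.18589828  0.59261831 -0.23986999  1.65574432  0.16841117  0.91351739
 -2.1816485 ]
[0.56796297 0.17453404] 1.4495055398049432 [ 0.11763606  0.69326777 -0.77241936  1.64570901  0.54674477  1.03096832
 -0.94999121]
[0.56796297 0.17453404] 3.02030186659984 [ 0.21942256  0.7736658  -0.99475646  1.64260462  0.70679803  1.1252354
  0.48268636]
```

The crop confirms the brown bar on the plywood cradle, and its size and height fit. The board fit residuals are under 1 mm. Next I'll take close wrist looks at the board and then the cradle.

```bash
python3 - <<'E'
from h import *
import pickle
L={}
for n,p,y in(("board",[.568,.1745,.28],3.02),("cradle",[.5523,-.1612,.30],2.83)):
    arm.movep(p,down(y)); arm.pause(.3); pos,q=arm.read_tool_pos(),arm.read_eef_rot()
    L[n]=(pos,q); cv2.imwrite(f"pics/w_{n}.png",snapshot("wrist")); print(n,pos,arm.read_time())
    print(arm.read_ft_force())
pickle.dump(L,open("L.pkl","wb"))
a,b=[cv2.imread(f"pics/w_{n}.png") for n in("board","cradle")]
for n,i in(("b",a),("c",b)): cv2.imwrite(f"pics/w_{n}2.png",cv2.resize(i,(800,600),interpolation=cv2.INTER_CUBIC))
E
```

```text
board [0.56807265 0.17428754 0.27998624] 3.6167
[1.05236476 0.81932631 0.27575595]
cradle [ 0.55254937 -0.1601622   0.30007688] 5.2417
[-0.1049712   0.14423382 -0.00195276]
```

View pics/w_b2.png

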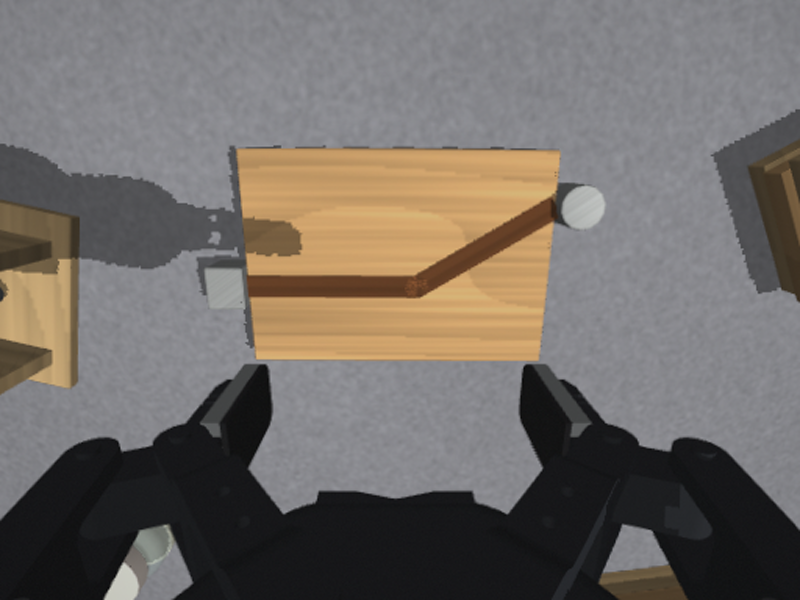

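View pics/w_c2.png

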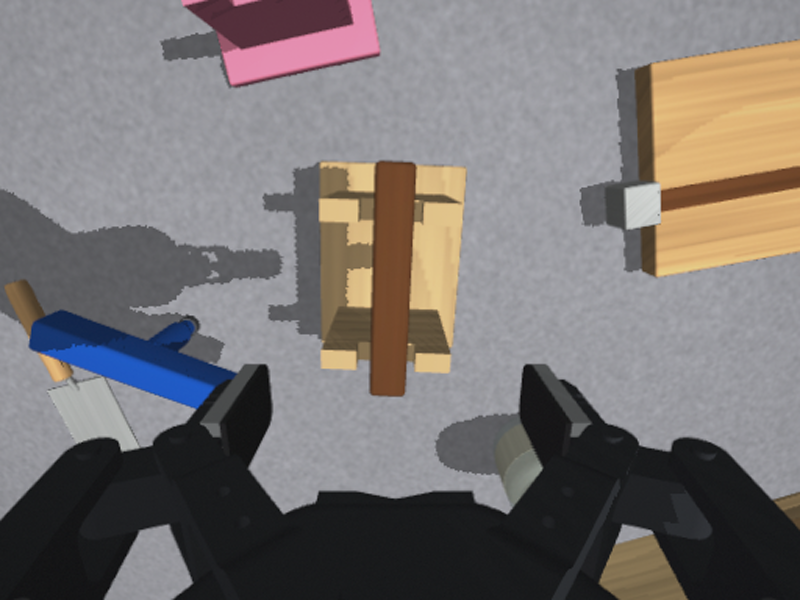

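The wrist view shows the board corners at (237,149), (559,151), (540,360) and (257,360). The strip runs (553,208)→(415,287)→(248,287). The bar corners are at (376,162), (415,164), (405,396) and (370,394), and the blue tool is at (130,350).

```bash
python3 - <<'E'
from h import *
import pickle
L=pickle.load(open("L.pkl","rb")); f=lambda P:[((x+.5)/1.5625-.5,(y+.5)/1.5625-.5) for x,y in P]
b=wrist(f([(237,149),(559,151),(540,360),(257,360)]),.024,*L["board"])
a,t,Q,r=fit([(-.085,-.12),(-.085,.12),(.085,.12),(.085,-.12)],b); print("board",a,t,r)
s=wrist(f([(553,208),(415,287),(248,287)]),.024,*L["board"]); print(s[:,:2],np.array([(-.044,.12),(.02,.015),(.02,-.12)])@Q.T+t)
h=wrist(f([(376,162),(415,164),(405,396),(370,394)]),.12,*L["cradle"])
a,t,Q,r=fit([(-.075,-.012),(-.075,.012),(.075,.012),(.075,-.012)],h);print("bar",a,t,r,np.ptp(h,axis=0))
print(Rn.from_quat(L["cradle"][1]).as_matrix()[:,0])
E
```

```text
board -0.12259535665682234 [0.56686431 0.17602775] [0.00149351 0.00269258 0.00110228 0.00147923]
[[0.53947721 0.29761742]
 [0.58864873 0.18673352]
 [0.57240629 0.05437067]] [[0.53786917 0.30050779]
 [0.58854853 0.1884694 ]
 [0.57203958 0.05448263]]
bar -0.3460938787880217 [ 0.55018811 -0.16280241] [0.00180053 0.00208464 0.00140555 0.00203891] [1.46085538e-01 7.07645745e-02 2.77555756e-17]
[-9.52423896e-01  3.04776470e-01 -1.58557106e-04]
```

```bash
python3 - <<'E'
from h import *
q=down(2.804); p=np.array([.5508,-.1623])
arm.movep([*p,.25],q); arm.line_to([*p,.159],.08); 
print(arm.read_tool_pos(),arm.read_ft_force())
arm.move_gripper(0.0,50); arm.pause(.3)
print(arm.read_opening(),arm.read_finger_force(),arm.read_tool_pos(),arm.read_ft_force(),arm.read_wrist_torque())
arm.line_to([*p,.169],.03); arm.line_to([*p,.27],.1); arm.pause(.3)
print(arm.read_opening(),arm.read_tool_pos(),arm.read_ft_force(),arm.read_wrist_torque(),arm.read_time())
cv2.imwrite("pics/w3.png",cv2.resize(snapshot("wrist"),(800,600),interpolation=cv2.INTER_CUBIC))
E
```

```text
[ 0.55118065 -0.16223888  0.15957546] [0.24028248 0.70486663 0.41091523]
0.277073680514038 50.403417348861694 [ 0.55091284 -0.16241508  0.15923575] [-0.33359552 -1.36176911  2.52138261] [-0.16340171  0.10959426  0.0140754 ]
0.2739813661145837 [ 0.55071662 -0.16226889  0.26964572] [ 0.43976844 -0.19528944 -2.68752234] [-0.02026523  0.04447571 -0.04997983] 9.6833
```

View pics/w3.png

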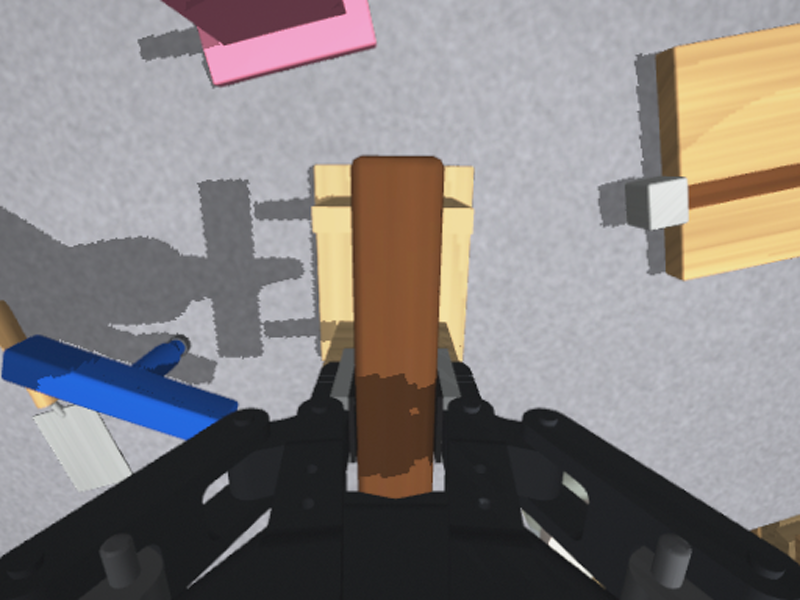

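The bar is held square between the pads with its visible end at (397,158), and the cradle is empty below. Next I'll hover over the strip's far part and compare the strip with the expectation in the wrist view.

```bash
cat >> h.py <<'E'
A=-.122; T=np.array([.5674,.1752]); Q2=np.array([[np.cos(A),-np.sin(A)],[np.sin(A),np.cos(A)]])
S,B,E=[Q2@np.array(v)+T for v in((-.035,.105),(.02,.015),(.02,-.105))]
YAW=1.72
E
python3 - <<'E'
from h import *
import pickle
I=[0,0,0,1]
f=lambda P:[((x+.5)/1.5625-.5,(y+.5)/1.5625-.5) for x,y in P]
print("bar in tool",wrist(f([(397,156),(355,175),(441,175)]),.039,[0,0,0],I))
print(S,B,E)
q=down(YAW); arm.movep([*E,.27],q); arm.pause(.4)
pos,qq=arm.read_tool_pos(),arm.read_eef_rot(); pickle.dump((pos,qq),open("L4.pkl","wb"))
cv2.imwrite("pics/w4.png",cv2.resize(snapshot("wrist"),(800,600),interpolation=cv2.INTER_CUBIC))
print(pos,arm.read_ft_force(),arm.read_joint_positions(),arm.read_time())
E
```

```text
bar in tool [[ 0.07464676 -0.00029416  0.039     ]
 [ 0.07015099 -0.01067374  0.039     ]
 [ 0.07015354  0.01058974  0.039     ]]
[0.54543839 0.28367897] [0.58907681 0.18765456] [0.5744731  0.06854649]
[0.57453352 0.06812183 0.26993765] [-0.32372449  0.99181177 -2.9749219 ] [ 0.3158234   0.6490224  -0.78652767  1.66711552  0.51717206  1.04546998
 -0.4870992 ] 11.3667
```

View pics/w4.png

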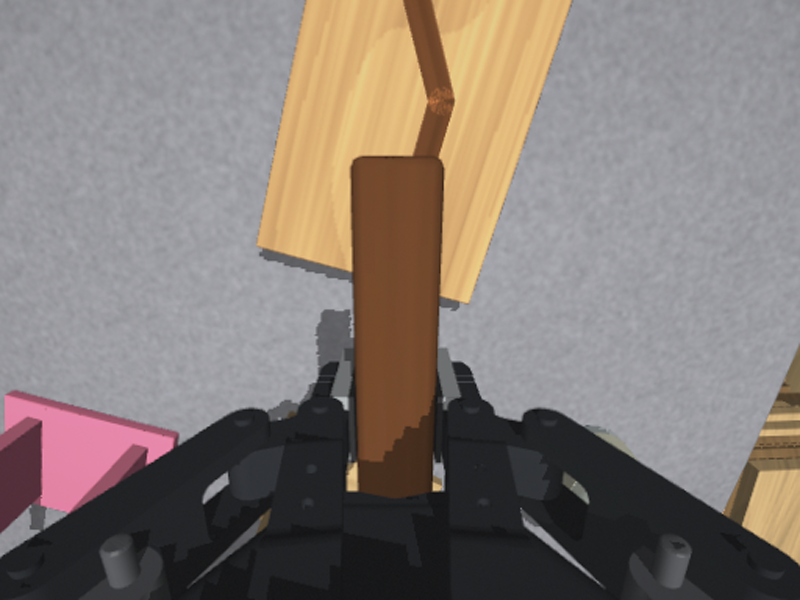

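The strip bend is at (440,101). The strip centre crosses the top edge at about (417,1) and meets the bar at about (427,150). The board's -y corners are at (258,247) and (468,303).

```bash
python3 - <<'E'
from h import *
import pickle
L=pickle.load(open("L4.pkl","rb")); f=lambda P:[((x+.5)/1.5625-.5,(y+.5)/1.5625-.5) for x,y in P]
w=wrist(f([(440,101),(417,1),(427,150),(258,247),(468,303)]),.024,*L)
print("board frame mm",((w[:,:2]-T)@Q2*1000).round(1))
i=cv2.imread("pics/w4.png")[0:160,390:470]; cv2.imwrite("pics/c5.png",cv2.resize(i,None,fx=3.6,fy=3.6))
E
```

```text
board frame mm [[  18.5   14.7]
 [ -13.9   69.7]
 [  19.1  -18.7]
 [ -83.7 -119.1]
 [  82.5 -118.9]]
```

View pics/c5.png

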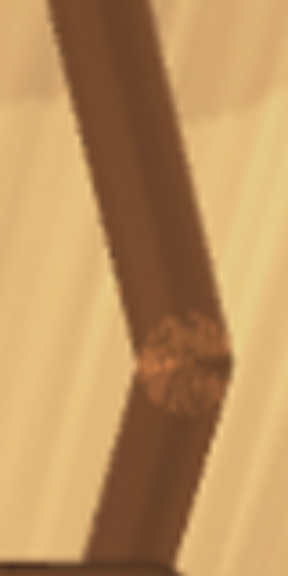

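```bash
python3 - <<'E'
from h import *
q=down(YAW); o=Q2@np.array([-.0004,0]); S,B,E=S+o,B+o,E+o
arm.movep([*S,.27],q); arm.line_to([*S,.180],.08); arm.pause(.5)
fz=lambda:np.mean([arm.read_ft_force()[2] for _ in range(5)])
f0=fz(); print("air",f0,arm.read_tool_pos(),S)
z=.1582; arm.line_to([*S,z],.025); arm.pause(.3)
F=fz()-f0; print("press",F,arm.read_tool_pos())
for _ in range(3):
    if 2.4<F<3.6: break
    z+=np.clip((F-3)/300,-.002,.003); arm.line_to([*S,z],.02); arm.pause(.3); F=fz()-f0; print("adj",z,F)
print(arm.read_tool_pos(),arm.read_ft_force(),arm.read_time())
if 2<F<4.2:
    t=arm.read_time(); arm.line_to([*B,z],.038); print("bend",arm.read_time()-t,arm.read_tool_pos(),arm.read_ft_force()[2]-f0)
    arm.line_to([*E,z],.038); print("end",arm.read_time()-t,arm.read_tool_pos(),B,E,arm.read_ft_force()[2]-f0)
    arm.line_to([*E,z+.03],.04); arm.line_to([*E,.27],.12); print(arm.read_time(),arm.read_opening())
E
```

```text
air -2.0607476127760673 [0.54504994 0.28372979 0.18003452] [0.54504137 0.28372765]
press 0.8778086405160022 [0.54497135 0.28367445 0.15826827]
adj 0.1562 2.6186924856882277
[0.54506425 0.28373305 0.15624863] [-0.88803078 -1.73555071  0.55794487] 15.8917
bend 2.9250000000000007 [0.58861031 0.18777827 0.15618901] 2.8172587436975136
end 6.2333 [0.57410189 0.06867931 0.15622859] [0.58867978 0.18770324] [0.57407607 0.06859517] 2.6990837898443965
23.875 0.2807272503294574
```

```bash
python3 - <<'E'
from h import *
q=down(2.804); p=np.array([.5508,-.1623])
cv2.imwrite("pics/w6.png",cv2.resize(snapshot("wrist"),(800,600),interpolation=cv2.INTER_CUBIC))
arm.movep([*p,.27],q); arm.line_to([*p,.172],.08); arm.pause(.4)
fz=lambda:np.mean([arm.read_ft_force()[2] for _ in range(5)])
f0=fz(); z=.1625
while 1:
    arm.line_to([*p,z],.02); arm.pause(.2); F=fz()-f0; print(z,F,arm.read_tool_pos()[2])
    if F>1.5 or z<.1585: break
    z-=.0007
print(arm.read_ft_force(),arm.read_time())
E
```

```text
0.1625 0.08782134043085099 0.16262775717347042
0.1618 -0.15221055176853326 0.16181372262246735
0.1611 0.049273287337076255 0.1611021626466844
0.1604 -0.5193001405432676 0.16043499834456076
0.15969999999999998 -1.635611423253521 0.15969807741487188
0.15899999999999997 1.7236387946058191 0.15924200563034135
[-0.30337704  0.1881827  -0.80531021] 29.9583
```

View pics/w6.png

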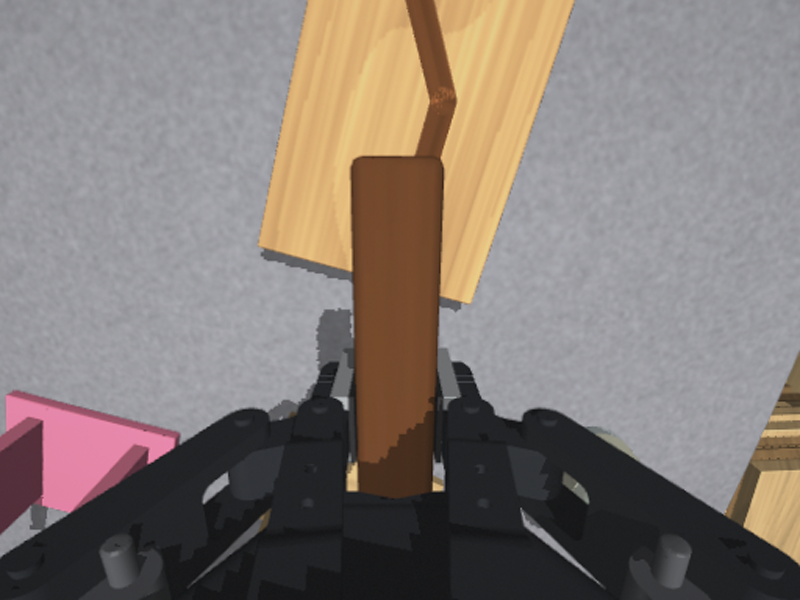

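The bar has not shifted in the grip: its visible end is still at (397,157), and the strip is in view at (427,150). It touches the saddles at the same TCP height as when I picked it up, so I'll release, retreat and check.

```bash
python3 - <<'E'
from h import *
p=np.array([.5508,-.1623])
arm.move_gripper(.5); arm.move_gripper(1.0); arm.pause(.3); print(arm.read_ft_force(),arm.read_finger_force())
arm.line_to([*p,.19],.06); arm.line_to([*p,.30],.15); arm.pause(.5)
cv2.imwrite("pics/w7.png",cv2.resize(snapshot("wrist"),(800,600),interpolation=cv2.INTER_CUBIC)); print(arm.read_time(),arm.read_ft_force())
E
```

```text
[-0.79239648 -0.76770415  0.24302154] 0.0
33.1833 [-0.89526841 -0.15239848  0.14739254]
```

View pics/w7.png

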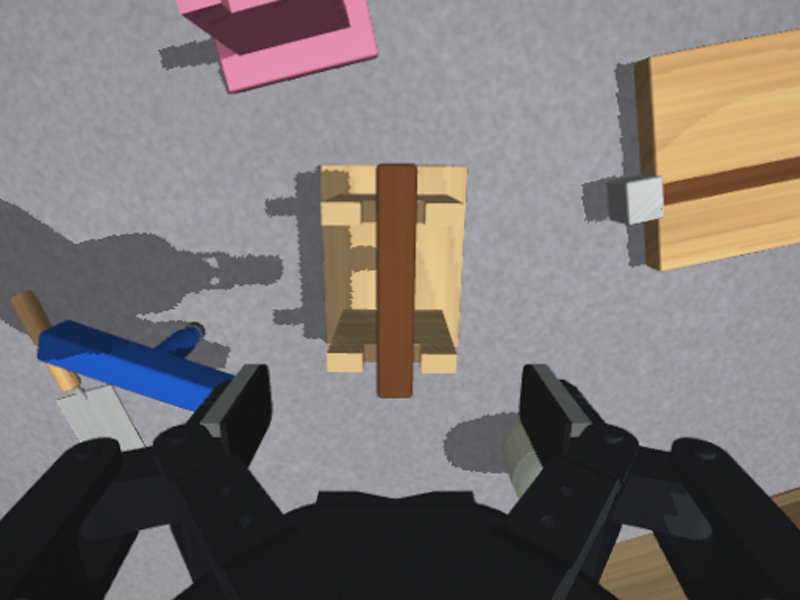

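The burnisher is back on both saddles between the cheeks, with its bar running from (396,165) to (394,397). Everything else is untouched.

```bash
python3 -c "
from station import ticket
print(ticket.finish_job())"
```

```text
the job is handed in; nothing more can be done
None
```

The strip was rubbed down end to end at about 2.7 N and 3.6 cm/s average, with a momentary stop at the bend; the burnisher is back in its cradle, and the job was handed in at about 33 s with no verdict returned.

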